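Load the spray station and raise its splash screen

TASK

Push the wooden crate with the two bisque cups along the rollers into the spray bay until it is fully home against the bay's end wall. Then fold the hinged splash screen, which leans outward on the robot's side of the bay, up about its hinge so that it stands upright, and leave it there. Keep the cups standing in the crate and do not disturb the coil pot or the wooden stamp.

Things in the scene. Friction and masses are not known exactly. Their poses are not given: they have to be found in the camera images.
- station: Fixed station, 150 x 440 mm. Origin: underside centre; x away from the robot, y along the lane to the left. Grey rollers (tops at z 41 mm) between aluminium rails (inner faces x +-65 mm, 55 mm high). Its right end is the bay: plywood end wall (inner face y -210) and far wall (inner face x 67, ends at y -60 mm), both 155 mm high; near side: the screen; left end (mouth) and top open.
- crate: Open wooden crate, 120 (x) x 150 (y, along the lane) x 55 mm high, walls 6 mm, a partition between two compartments; loose on the rollers, 5 mm clear of each rail. Origin: centre of its underside; left end face 75 mm to +y. Fully home, its origin is at y = -135 mm in the station's frame. About 0.7 kg with the cups.
- cup_1: Terracotta-coloured bisque cup, 56 mm across, 58 mm high, in the right (-y) compartment of the crate; stands 9 mm above the crate's rim. Origin: centre of its underside, z up.
- cup_2: Pale bisque cup, 62 mm across, 58 mm high, in the left (+y) compartment of the crate. Origin: centre of its underside, z up.
- screen (a joint): Angle of the plywood splash screen about its hinge (rad): 0 = level, sticking out towards the robot; 1.571 = upright; more = leaning in over the bay (limit 2.1). The hinge is stiff: the screen stays where it is left; about 2 N at the free edge moves it. 144 mm long (along y), 6 mm thick, 88 mm from hinge axis to free edge, which has a 9 mm aluminium bead.
- screen_hinge (a point): Middle of the screen's hinge axis, which lies along the station's y, 60 mm above the table on the near rail of the bay (station frame x = -78, y = -135 mm).
- screen_edge (a point): Middle of the screen's free edge, 88 mm from the hinge axis; moves with the screen.
- coil_pot: Bystander: unfired crown-like pale coil pot, 104 mm across, 83 mm high, on the table left of and in front of the station. Origin: centre of its underside.
- texture_stamp: Bystander: wooden stamp with a turned knob, 42 x 42 x 56 mm, standing on the table in front of the station. Origin: centre of its underside.
Mind the look-alikes: they are no part of the job. Of the things shaped like the crate, the wooden one is meant. What is shaped like the cup_1 but turquoise is not meant.

How it is judged:
On the way:
1. the crate is home against the bay's end wall (gap under 12 mm) while the screen still leans outward by more than 8 degrees (y of crate in the frame of station below -0.123 m and value of joint screen below 1.431 rad), for 0.2 s.
At the end, for the whole second after the job is handed in: The crate stands on the rollers in the bay with less than 12 mm between it and the end wall, the screen stands within 8 degrees (0.14 rad) of upright, both at rest, and both cups stand upright (within 14 degrees) in the crate (y of crate in the frame of station below -0.123 m and z of crate in the frame of station between 0.035 and 0.05 m and angle between the z axis of crate and the z axis of station, either way round below 0.1 rad and value of joint screen between 1.431 and 1.711 rad and velocity of joint screen between -0.05 and 0.05 rad/s and linear speed of crate below 0.02 m/s and angle between each of cup_1, cup_2's own z axis and vertical below 0.25 rad and horizontal distance between each of cup_1, cup_2 and crate below 0.07 m and z of each of cup_1, cup_2 in the frame of crate below 0.03 m); the robot touches nothing.
It fails at once if a cup is tipped by more than 40 degrees (angle between any of cup_1, cup_2's own z axis and vertical above 0.7 rad).
It fails at once if the coil pot or the stamp is moved by more than 30 mm (distance of any of coil_pot, texture_stamp from where it was at the start of the episode above 0.03 m).
It also fails if it takes over 51 s, if anything falls off the work surface, if the arm or the gripper's body presses on something with over 40 N, if the wrist force passes 120 N, or if a joint passes its speed limit or range.

ROBOT

A 6-joint arm with a two-finger parallel gripper is mounted at the origin on a cart in front of the work surface, level with it; the furniture and walls round the work are solid. World frame = base frame: x ahead of the robot, y to its left, z up, the work surface at z = 0. Lengths are in m, angles in rad, forces in N, time in s.
With the tool pointing down it reaches from about 0.35 to 0.975 m from the base axis. Payload 7.1 kg.
Tool frame: the origin (TCP) lies midway between the tips of the shut fingers; the grasp point (between the pads) lies 19 mm behind it; z points along the fingers, y is the line along which they close (so a half turn about z gives the same grasp; the last joint's range is limited). The gripper opens to 88 mm and grips with 3 to 60 N. Pads are 20 mm wide; open, the fingers measure 115 mm over their backs; the gripper's body (75 mm by 178 mm) begins 61 mm behind the grasp point.
Start: joints at [1.189, 0.423, 1.63, -0, 1.089, -0.019], TCP at [0.222, 0.584, 0.223] pointing down, gripper open.
Joint ranges: [-3, 3], [-0.9, 2.11], [0.09, 2.58], [-1.31, 4.45], [0.11, 2.69], [-2.54, 2.54]. Speed limits (rad/s): [2.39, 2.39, 3.01, 3.14, 3.14, 3.14].

INTERFACE

Orientations are given as a rotation vector (axis times angle).
In Python, from bench import read_state, vision, env gives the robot as it stands.
- The arm moves only by the tool step_arm, never from a script. Its arguments are lists of equal length, an entry for each row: "angular": the turn, a rotation vector about the tool's x, y, z in degrees, a list of three; "linear": the shift along the tool's x, y, z in mm, a list of three; "gripper": the opening, from 0 (shut) to 1 (fully open). A call has exactly 10 rows; each row shifts and turns the commanded pose from where the row before left it, along the tool's axes as they then stand; what a row does not reach is not made up. A row lasts 1/12 s, in which the tool goes at most 41.7 mm and 7.16 degrees, less where a joint would pass 70% of its speed; a pose out of reach is approached as far as the arm can. A call is refused whole if a number of a shift passes 41.7 or a number of a turn 7.16, either way. A call with a gripper value outside its range is refused whole. The fingers move at their own pace and stop on an object; "newtons" is the grip in N (left out, the last holds). Time passes only in rows, so rows that do not move let the fingers close, or fill a call up. It gives the time, the measured TCP pose, the force, the opening and the grip force at its end, in the units of the state.
- read_state(): the state, without advancing time (a new reading comes with each control period).
- vision.capture(name): name is "scene" or "top" or "wrist"; returns the picture (384x512x3 uint8, red, green, blue); there is no depth.
- vision.get_calibration(name): a dict with "vfov" (degrees; the focal length in pixels is half the picture's height over the tangent of half this angle, whatever the lens; pixels are square), "cx", "cy" (the principal point, pixels), "R" (3x3) and "t" (3): a world point X has camera coordinates R X + t. Camera axes: x right, y down, z forward; pixel columns grow to the right and rows downward; lengths in m; the calibration is good to about 2 mm. A picture is of the moment at which its call begins: read the wrist's pose just before it. get_calibration takes no time and is no camera call; for the wrist camera it gives the pose at the moment of the call.
- env.job_done(): hands the job in; it is judged then, once.
The state is a dict: "clock": time; "q": joint angles; "qvel": joint speeds; "joint_efforts": joint torques, N m; "ee_pos": TCP position; "ee_rot": TCP orientation; "ft_force": force on the tool from outside, world axes, zero at the start; "wrist_torque": the same for the moment, N m; "finger_gap": finger opening in m; "finger_force": force on a finger pad.
Only numpy, scipy, OpenCV 4.12 (cv2) and the standard library are available. Lean on these libraries where they do the work, as an engineer would, in place of code of your own. Each camera call takes 0.05 s, during which the arm holds its last target. There are 200 camera calls.

## Working session

There is one attempt and no reset: what is moved stays moved. The work goes in short steps, Python scripts to look and compute and a tool call to move; the robot and the scene stay as the last step left them, time stands still between calls to the robot, and variables do not carry over. Pictures are saved under pics/ and viewed, at most 10 in all, crops included, and the job is handed in when it is done.

Besides the shell and the picture viewer there is one more tool, called after "Request:" as a command line: name --argument value ..., lists and objects as JSON in quotes. step_arm: Moves the arm, as the interface text tells. Its arguments: {"type":"object","properties":{"angular":{"type":"array"},"linear":{"type":"array"},"gripper":{"type":"array"},"newtons":{"type":"number"}},"required":["angular","linear","gripper"]}

```bash
mkdir -p pics
python3 - <<'E'
from bench import read_state, vision
import cv2
for n in("scene","top"):
    im=vision.capture(n); cv2.imwrite(f"pics/{n}0.png",cv2.resize(im[:,:,::-1],(800,600)))
    c=vision.get_calibration(n);print(n,c)
s=read_state();print(s['clock'],s['ee_pos'],s['ee_rot'],s['ft_force'])
E
```

```text
scene {'vfov': 48.441518913403876, 'cx': 255.8979331026829, 'cy': 181.74324749450528, 'R': array([[ 0.56395045, -0.82557101, -0.01980892],
       [-0.54138767, -0.35149769, -0.76377272],
       [ 0.62358582,  0.44145428, -0.64518125]]), 't': array([-0.26959957,  0.345892  ,  0.93551596])}
top {'vfov': 45.549943553482024, 'cx': 249.9812559677504, 'cy': 189.20764517322706, 'R': array([[-2.72815195e-02, -9.99625026e-01, -2.35070405e-03],
       [-9.94590561e-01,  2.73797481e-02, -1.00199623e-01],
       [ 1.00226412e-01, -3.95609909e-04, -9.94964577e-01]]), 't': array([0.04372126, 0.50270281, 1.37826304])}
0.1 [0.22159202 0.58386664 0.2219872 ] [-5.66718494e-01 -3.08977736e+00  2.07513861e-03] [-0.28314891 -0.1508741  -0.60153633]
```

View pics/scene0.png

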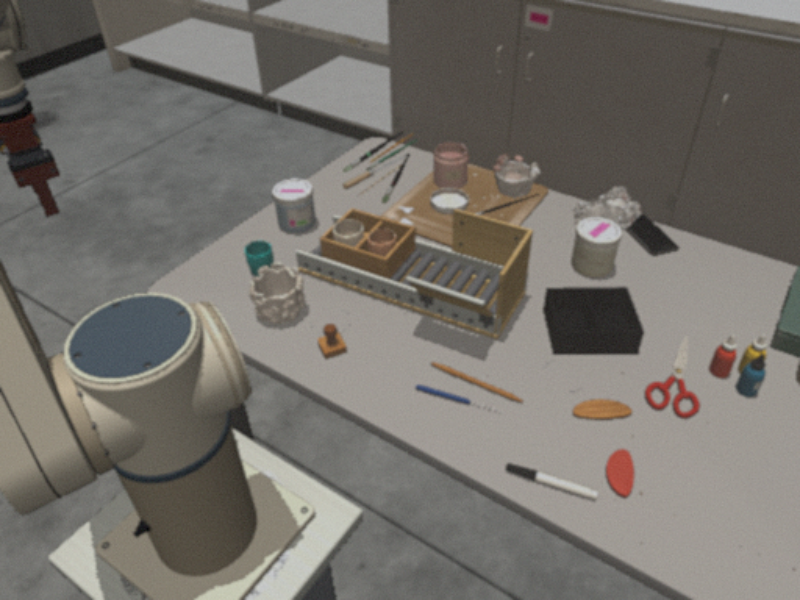

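View pics/top0.png

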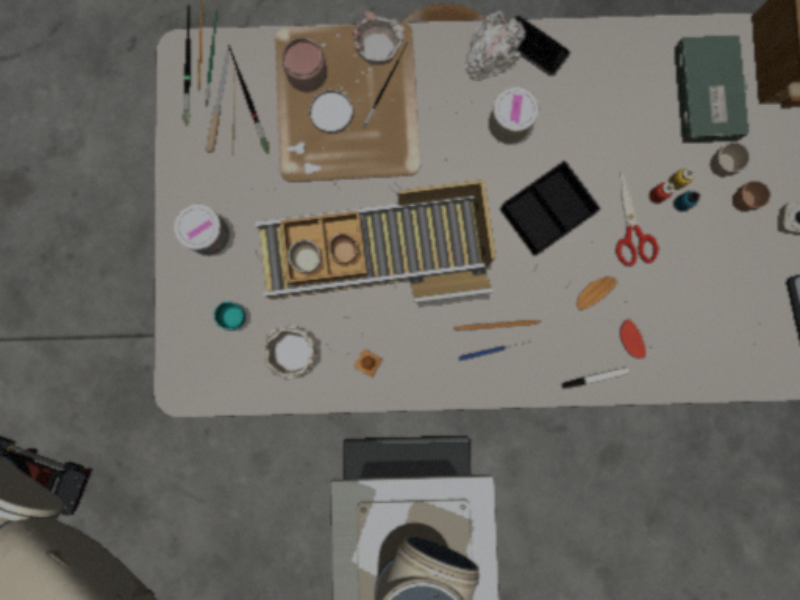

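The scene picture shows the station with the crate at the left end and the screen leaning out at the near right. The top view (800x600) has the crate at about (325,248), the end wall at (488,225), the screen edge at (450,297), the coil pot at (292,352) and the stamp at (368,362). I'll zoom in on both to fit the station pose.

Run:
```python
from bench import vision
import cv2
a=vision.capture("top");b=vision.capture("scene")
cv2.imwrite("pics/topc.png",cv2.resize(a[105:250,150:340,::-1],None,fx=4,fy=4,interpolation=cv2.INTER_CUBIC))
cv2.imwrite("pics/scenec.png",cv2.resize(b[110:235,155:355,::-1],None,fx=4,fy=4,interpolation=cv2.INTER_CUBIC))
```

```text
(no output)
```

View pics/topc.png

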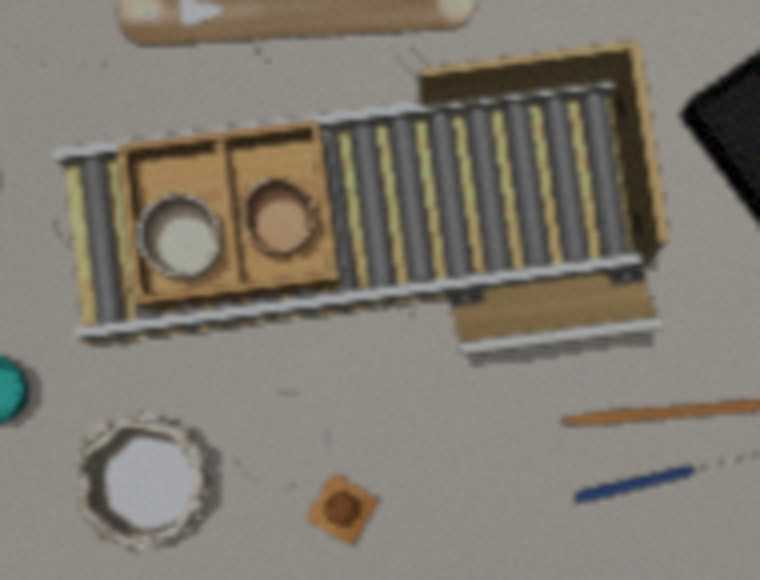

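View pics/scenec.png

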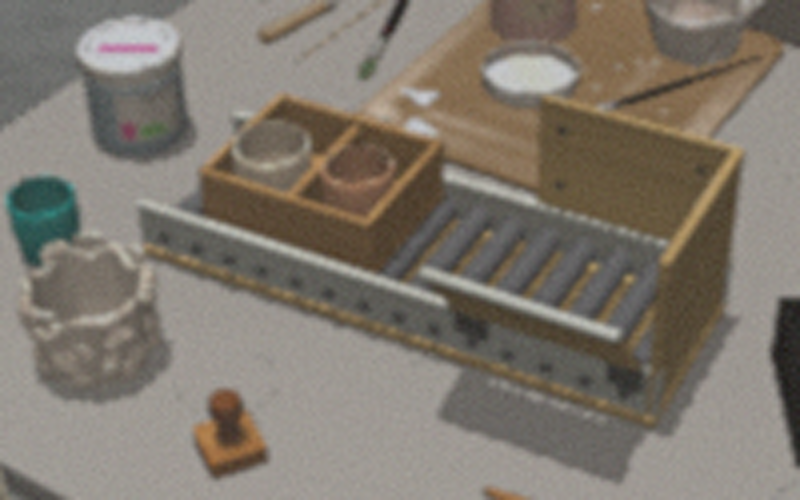

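```bash
cat > h.py <<'E'
import numpy as np
from bench import vision
def proj(n,X):
    c=vision.get_calibration(n);f=192/np.tan(np.radians(c['vfov']/2))
    p=np.asarray(X)@c['R'].T+c['t'];return p[:,:2]/p[:,2:]*f+[c['cx'],c['cy']]
E
python3 - <<'E'
from h import *
from scipy.optimize import least_squares
top=np.array([(82,333),(640,261),(62,155),(637,44),(665,243),(122,147),(320,123),(340,283),(142,305),(462,350),(660,323)])/4+[150,105]-.4
sc=np.array([(142,203),(742,150),(541,97),(203,168),(283,95),(443,143),(370,222),(425,270),(620,335)])/4+[155,110]-.4
def pts(p):
    x,y,a,cy,th=p
    e=[-.078-.088*np.cos(th),0,.060+.088*np.sin(th)]
    L,R=[e[0],-.063,e[2]],[e[0],-.207,e[2]]
    cl=lambda sx,sy:[.06*sx,cy+.075*sy,.096]
    T=[[-.07,.22,.055],[-.07,-.22,.055],[.07,.22,.055],[.075,-.22,.155],[-.075,-.22,.155],cl(1,1),cl(1,-1),cl(-1,-1),cl(-1,1),L,R]
    S=[[-.072,.22,.055],[.075,-.22,.155],[.07,-.06,.155],cl(-1,1),cl(1,1),cl(1,-1),cl(-1,-1),L,R]
    M=np.array([[np.cos(a),-np.sin(a),0],[np.sin(a),np.cos(a),0],[0,0,1]])
    return [np.array(Q)@M.T+[x,y,0] for Q in(T,S)]
def res(p):
    T,S=pts(p);return np.r_[(proj("top",T)-top).ravel(),(proj("scene",S)-sc).ravel()]
r=least_squares(res,[.6,.1,.1,.1,.5],loss='soft_l1')
print(r.x);print(res(r.x).reshape(-1,2).round(1).tolist())
x,y,a,cy,th=r.x
W=lambda X,Y:np.array([x+np.cos(a)*X-np.sin(a)*Y,y+np.sin(a)*X+np.cos(a)*Y])
print("crate left mid",W(0,cy+.075),"home left",W(0,-.06),"hinge",W(-.078,-.135),"edge",W(-.078-.088*np.cos(th),-.135), "edgez",.06+.088*np.sin(th))
def back(n,uv,z):
    c=vision.get_calibration(n);f=192/np.tan(np.radians(c['vfov']/2))
    d=c['R'].T@np.r_[(np.array(uv)-[c['cx'],c['cy']])/f,1];o=-c['R'].T@c['t'];return o+d*(z-o[2])/d[2]
print("pot",back("top",np.array([147,482])/4+[150,105],.06),"stamp",back("top",np.array([343,508])/4+[150,105],.04))
print("red cup turq",back("top",np.array([0,390])/4+[150,105],.05))
E
```

```text
[0.60174207 0.06360776 0.10229535 0.08910648 0.99730386]
[[-1.8, 0.6], [3.6, -0.1], [-1.9, -0.3], [1.8, -1.3], [2.5, 1.0], [-0.4, -0.2], [0.6, -0.7], [0.8, -0.7], [-0.7, 0.4], [-0.2, 0.1], [0.7, 0.3], [-1.7, -0.2], [1.9, -0.4], [-0.1, -0.5], [-1.2, 0.8], [-0.5, -0.6], [0.7, -0.5], [-0.0, 1.1], [-1.2, -0.5], [-0.3, -0.4]]
crate left mid [0.58498401 0.22685636] home left [0.6078691  0.00392142] hinge [ 0.53793563 -0.07865164] edge [ 0.49043915 -0.08352733] edgez 0.13392098516854475
pot [0.39708608 0.22063615 0.06      ] stamp [0.37405537 0.0762692  0.04      ]
red cup turq [0.46933298 0.33163207 0.05      ]
```

Fit is good: the crate corners and screen bead match within 1 px. Screen is at about 57°, station yaw 0.102, and the crate needs to travel about 224 mm. I'll align the tool's y with the lane, shut the fingers, and go to the left of the crate.

Request:
step_arm --angular '[[0,0,-6.7],[0,0,-6.7],[0,0,-6.7],[0,0,-6.6],[0,0,0],[0,0,0],[0,0,0],[0,0,0],[0,0,0],[0,0,0]]' --linear '[[0,0,0],[0,0,0],[0,0,0],[0,0,0],[-20,-22,0],[-20,-22,0],[-20,-22,0],[-20,-22,0],[-20,-22,0],[-20,-22,0]]' --gripper '[0,0,0,0,0,0,0,0,0,0]' --newtons 30

```text
clock: 1.03
ee_pos: [0.3555, 0.4643, 0.2226]
ee_rot: [0.162, -3.137, 0.0]
ft_force: [-0.0, 0.6, -0.3]
finger_gap: 0.0247
finger_force: 0.0
```

Request:
step_arm --angular '[[0,0,0],[0,0,0],[0,0,0],[0,0,0],[0,0,0],[0,0,0],[0,0,0],[0,0,0],[0,0,0],[0,0,0]]' --linear '[[-20,-22,0],[-20,-22,0],[-20,-22,0],[-20,-22,0],[-20,-22,0],[-20,-22,0],[-20,-22,0],[-20,-22,0],[-20,-22,0],[0,0,0]]' --gripper '[0,0,0,0,0,0,0,0,0,0]'

```text
clock: 1.87
ee_pos: [0.5575, 0.2838, 0.2226]
ee_rot: [-0.157, 3.136, -0.001]
ft_force: [-0.3, -0.4, 0.4]
finger_gap: 0.0003
finger_force: 0.0
```

```bash
cat >> h.py <<'E'
from bench import read_state
from scipy.spatial.transform import Rotation as Ro
S0=np.array([.6017,.0636]);A=.1023
MS=np.array([[np.cos(A),np.sin(A)],[-np.sin(A),np.cos(A)]])
def st():
    s=read_state();p=s['ee_pos'];R=Ro.from_rotvec(s['ee_rot']).as_matrix()
    Rs=Ro.from_euler('z',-A).as_matrix()@R
    print("t",round(s['clock'],2),"station mm",(MS@(p[:2]-S0)*1000).round(1),"z",round(p[2]*1000,1),"F",np.round(s['ft_force'],1),"gap",s['finger_gap']);print(Rs.round(3));return s
E
python3 -c "
from h import *
print(st()['q'])"
```

```text
t 1.87 station mm [-21.4 223.6] z 222.6 F [-0.3 -0.4  0.4] gap 0.00026499643617592376
[[-1.     0.003  0.002]
 [ 0.002  1.    -0.001]
 [-0.002 -0.001 -1.   ]]
[ 4.52514852e-01  4.23559342e-01  1.62929712e+00 -1.48371307e-03
  1.08752253e+00 -1.21739230e+00]
```

Request:
step_arm --angular '[[0,0,0],[0,0,0],[0,0,0],[0,0,0],[0,0,0],[0,0,0],[0,0,0],[0,0,0],[0,0,0],[0,0,0]]' --linear '[[-11,-10,0],[-10,-10,0],[0,0,25],[0,0,25],[0,0,25],[0,0,25],[0,0,25],[0,0,20],[0,0,12],[0,0,0]]' --gripper '[0,0,0,0,0,0,0,0,0,0]'

```text
clock: 2.7
ee_pos: [0.5754, 0.2687, 0.0629]
ee_rot: [0.163, -3.133, 0.003]
ft_force: [-0.5, 0.3, -0.8]
finger_gap: 0.0004
finger_force: 0.0
```

```bash
python3 -c "
from h import *
import cv2
st()
a=vision.capture('scene');cv2.imwrite('pics/s1.png',cv2.resize(a[90:235,130:355,::-1],None,fx=3,fy=3,interpolation=cv2.INTER_CUBIC))"
```

```text
t 2.7 station mm [ -5.2 206.7] z 62.9 F [-0.5  0.3 -0.8] gap 0.0004005384508836944
[[-1.    -0.002 -0.004]
 [-0.002  1.    -0.001]
 [ 0.004 -0.001 -1.   ]]
```

View pics/s1.png

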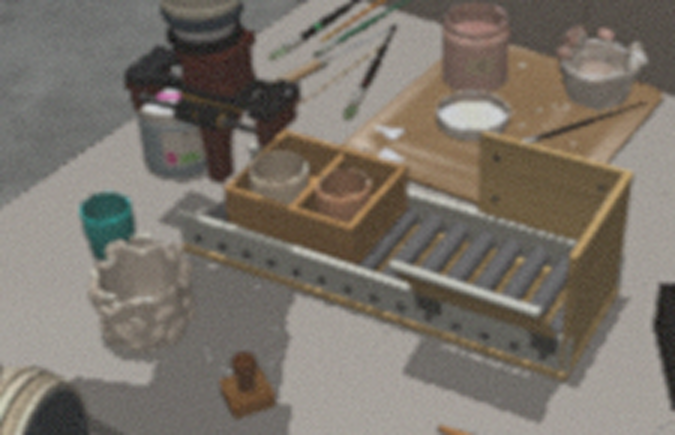

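The tool is in place. The shut fingers are at about (217,160), just behind the crate's left wall, and the body is clear above it. Now I'll push gently.

Request:
step_arm --angular '[[0,0,0],[0,0,0],[0,0,0],[0,0,0],[0,0,0],[0,0,0],[0,0,0],[0,0,0],[0,0,0],[0,0,0]]' --linear '[[-2,-5,0],[-1,-5,0],[0,-5,0],[0,-5,0],[0,-5,0],[0,-6,0],[0,-7,0],[0,-8,0],[0,-8,0],[0,-8,0]]' --gripper '[0,0,0,0,0,0,0,0,0,0]'

```text
clock: 3.58
ee_pos: [0.5868, 0.2072, 0.0659]
ee_rot: [-0.162, 3.137, 0.0]
ft_force: [0.3, 2.7, 1.9]
finger_gap: 0.0006
finger_force: 1.2
```

```bash
python3 -c "
from h import *
st()"
```

```text
t 3.58 station mm [-1.000e-01  1.444e+02] z 65.9 F [0.3 2.7 1.9] gap 0.0005750624364486826
[[-1.    -0.001  0.001]
 [-0.001  1.     0.   ]
 [-0.001  0.    -1.   ]]
```

Force is about 2.7 N, so the crate is sliding smoothly. 190 mm left.

Request:
step_arm --angular '[[0,0,0],[0,0,0],[0,0,0],[0,0,0],[0,0,0],[0,0,0],[0,0,0],[0,0,0],[0,0,0],[0,0,0]]' --linear '[[0,-8,0],[0,-8,0],[0,-8,0],[0,-8,0],[0,-8,0],[0,-8,0],[0,-8,0],[0,-8,0],[0,-8,0],[0,-8,0]]' --gripper '[0,0,0,0,0,0,0,0,0,0]'

```text
clock: 4.42
ee_pos: [0.5948, 0.1275, 0.0656]
ee_rot: [0.162, -3.137, -0.0]
ft_force: [1.9, 2.1, 1.2]
finger_gap: 0.0003
finger_force: 1.2
```

Request:
step_arm --angular '[[0,0,0],[0,0,0],[0,0,0],[0,0,0],[0,0,0],[0,0,0],[0,0,0],[0,0,0],[0,0,0],[0,0,0]]' --linear '[[0,-8,0],[0,-8,0],[0,-8,0],[0,-8,0],[0,-8,0],[0,-7,0],[0,-7,0],[0,-6,0],[0,-6,0],[0,-5,0]]' --gripper '[0,0,0,0,0,0,0,0,0,0]'

```text
clock: 5.25
ee_pos: [0.6019, 0.057, 0.0656]
ee_rot: [0.162, -3.137, 0.0]
ft_force: [1.4, 1.3, 0.8]
finger_gap: 0.0002
finger_force: 0.8
```

```bash
python3 -c "
from h import *
st()"
```

```text
t 5.25 station mm [-0.5 -6.6] z 65.6 F [1.4 1.3 0.8] gap 0.00019557305842896159
[[-1.    -0.001 -0.   ]
 [-0.001  1.    -0.   ]
 [ 0.    -0.    -1.   ]]
```

Request:
step_arm --angular '[[0,0,0],[0,0,0],[0,0,0],[0,0,0],[0,0,0],[0,0,0],[0,0,0],[0,0,0],[0,0,0],[0,0,0]]' --linear '[[0,-4,0],[0,-4,0],[0,-4,0],[0,-4,0],[0,-4,0],[0,-3,0],[0,-3,0],[0,-2,0],[0,-2,0],[0,-2,0]]' --gripper '[0,0,0,0,0,0,0,0,0,0]'

```text
clock: 6.08
ee_pos: [0.6052, 0.0257, 0.0656]
ee_rot: [0.162, -3.137, 0.0]
ft_force: [0.9, 0.8, -0.7]
finger_gap: 0.0006
finger_force: 0.4
```

```bash
python3 -c "
from h import *
import cv2
st()
a=vision.capture('scene');cv2.imwrite('pics/s2.png',cv2.resize(a[90:235,155:355,::-1],None,fx=4,fy=4,interpolation=cv2.INTER_CUBIC))"
```

```text
t 6.08 station mm [ -0.3 -38.1] z 65.6 F [ 0.9  0.8 -0.7] gap 0.0006347712953736263
[[-1.    -0.001 -0.   ]
 [-0.001  1.    -0.   ]
 [ 0.    -0.    -1.   ]]
```

View pics/s2.png

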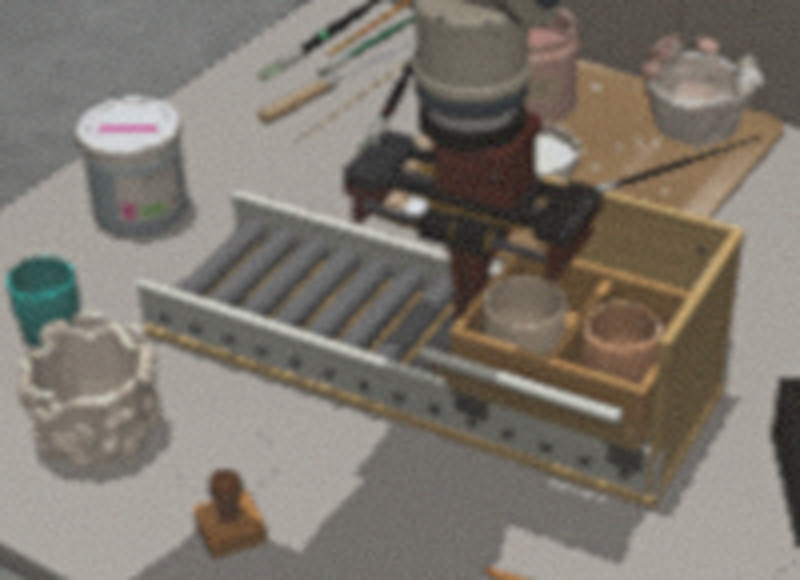

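The crate is nearly home: both cups stand, and its right end is near the end wall at (660,380). I'll creep until the force rises.

Request:
step_arm --angular '[[0,0,0],[0,0,0],[0,0,0],[0,0,0],[0,0,0],[0,0,0],[0,0,0],[0,0,0],[0,0,0],[0,0,0]]' --linear '[[0,-1,0],[0,-1,0],[0,-1,0],[0,-1,0],[0,-1,0],[0,-1,0],[0,-1,0],[0,-1,0],[0,0,0],[0,0,0]]' --gripper '[0,0,0,0,0,0,0,0,0,0]'

```text
clock: 6.97
ee_pos: [0.6063, 0.0177, 0.0657]
ee_rot: [-0.162, 3.137, -0.0]
ft_force: [0.6, 0.1, 0.5]
finger_gap: 0.0002
finger_force: 0.0
```

Request:
step_arm --angular '[[0,0,0],[0,0,0],[0,0,0],[0,0,0],[0,0,0],[0,0,0],[0,0,0],[0,0,0],[0,0,0],[0,0,0]]' --linear '[[0,-1,0],[0,-1,0],[0,-1,0],[0,-1,0],[0,-1,0],[0,-1,0],[0,0,0],[0,0,0],[0,0,0],[0,0,0]]' --gripper '[0,0,0,0,0,0,0,0,0,0]'

```text
clock: 7.8
ee_pos: [0.6059, 0.0151, 0.0657]
ee_rot: [0.161, -3.136, -0.006]
ft_force: [-3.7, 17.2, 3.2]
finger_gap: 0.0008
finger_force: 9.1
```

Force rose to 17 N at station y of about -48.6, so the crate is home. I'll back off, lift, and go to the outside of the screen.

Request:
step_arm --angular '[[0,0,0],[0,0,0],[0,0,0],[0,0,0],[0,0,0],[0,0,0],[0,0,0],[0,0,0],[0,0,0],[0,0,0]]' --linear '[[0,4,0],[0,10,0],[0,10,0],[0,10,0],[0,0,-30],[0,0,-35],[0,0,-35],[0,0,-35],[0,0,-35],[0,0,-25]]' --gripper '[0,0,0,0,0,0,0,0,0,0]'

```text
clock: 8.63
ee_pos: [0.604, 0.0464, 0.2641]
ee_rot: [-0.162, 3.134, -0.0]
ft_force: [1.2, 0.8, -0.1]
finger_gap: 0.0007
finger_force: 0.0
```

Request:
step_arm --angular '[[0,0,0],[0,0,0],[0,0,0],[0,0,0],[0,0,0],[0,0,0],[0,0,0],[0,0,0],[0,0,0],[0,0,0]]' --linear '[[20,-13,0],[20,-13,0],[20,-13,0],[20,-13,0],[20,-13,0],[20,-13,0],[20,-13,0],[20,-13,0],[18,-12,0],[0,0,0]]' --gripper '[0,0,0,0,0,0,0,0,0,0]'

```text
clock: 9.47
ee_pos: [0.4354, -0.0888, 0.2605]
ee_rot: [0.16, -3.136, 0.001]
ft_force: [1.0, 0.2, -0.4]
finger_gap: 0.0002
finger_force: 0.0
```

```bash
python3 -c "
from h import *
import cv2
print(st()['q'])
a=vision.capture('scene');cv2.imwrite('pics/s3.png',cv2.resize(a[90:235,155:355,::-1],None,fx=4,fy=4,interpolation=cv2.INTER_CUBIC))"
```

```text
t 9.47 station mm [-181.  -134.7] z 260.5 F [ 1.   0.2 -0.4] gap 0.00024387185806675808
[[-1.     0.001 -0.002]
 [ 0.001  1.    -0.   ]
 [ 0.002 -0.    -1.   ]]
[-2.27460230e-01  1.02850293e-01  1.97279445e+00 -9.29454468e-04
  1.06747073e+00 -1.89960323e+00]
```

View pics/s3.png

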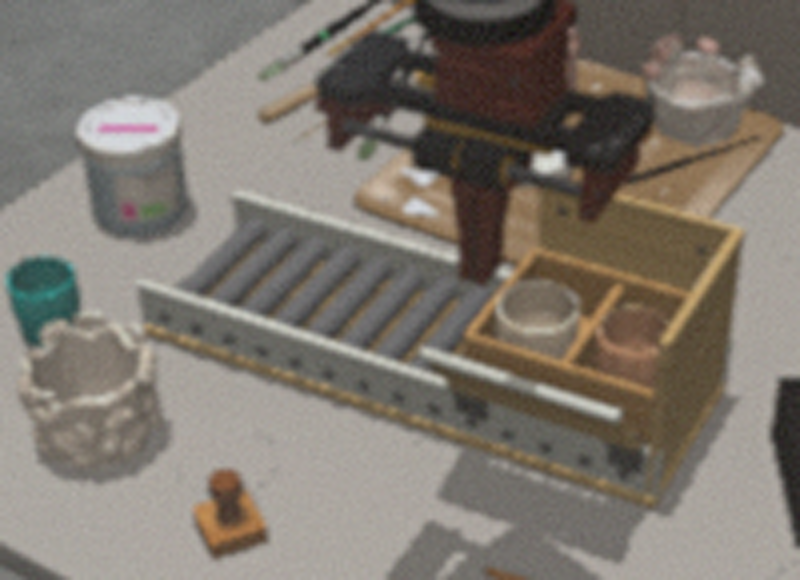

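The crate's right end is flush with the end wall and both cups stand. The screen still leans out, with its bead running (425,352)-(620,412). Descending outside it.

Request:
step_arm --angular '[[0,0,0],[0,0,0],[0,0,0],[0,0,0],[0,0,0],[0,0,0],[0,0,0],[0,0,0],[0,0,0],[0,0,0]]' --linear '[[0,0,25],[0,0,25],[0,0,25],[0,0,25],[0,0,25],[0,0,15],[0,0,10],[-10,0,0],[-10,0,0],[0,0,0]]' --gripper '[0,0,0,0,0,0,0,0,0,0]'

```text
clock: 10.35
ee_pos: [0.4622, -0.0859, 0.1119]
ee_rot: [-0.163, 3.133, -0.002]
ft_force: [0.8, -0.3, 0.1]
finger_gap: 0.0003
finger_force: 0.0
```

Request:
step_arm --angular '[[0,0,0],[0,0,0],[0,0,0],[0,0,0],[0,0,0],[0,0,0],[0,0,0],[0,0,0],[0,0,0],[0,0,0]]' --linear '[[-5,0,0],[-5,0,0],[-5,0,0],[-5,0,0],[-5,0,0],[-5,0,0],[-4,0,0],[-4,0,0],[-3,0,0],[0,0,0]]' --gripper '[0,0,0,0,0,0,0,0,0,0]'

```text
clock: 11.18
ee_pos: [0.4994, -0.0816, 0.1107]
ee_rot: [-0.162, 3.137, 0.0]
ft_force: [-1.5, -0.5, 1.4]
finger_gap: 0.0006
finger_force: 0.6
```

```bash
python3 -c "
from h import *
st()"
```

```text
t 11.18 station mm [-116.6 -134. ] z 110.7 F [-1.5 -0.5  1.4] gap 0.0005599998340755775
[[-1.    -0.001  0.   ]
 [-0.001  1.     0.   ]
 [-0.     0.    -1.   ]]
```

Contact at 1.5–2 N, as expected for the hinge. 22 mm more.

Request:
step_arm --angular '[[0,0,0],[0,0,0],[0,0,0],[0,0,0],[0,0,0],[0,0,0],[0,0,0],[0,0,0],[0,0,0],[0,0,0]]' --linear '[[-4,0,0],[-4,0,0],[-4,0,0],[-3,0,0],[-3,0,0],[-2,0,0],[-1,0,0],[-1,0,0],[0,0,0],[0,0,0]]' --gripper '[0,0,0,0,0,0,0,0,0,0]'

```text
clock: 12.02
ee_pos: [0.5211, -0.0794, 0.1107]
ee_rot: [-0.162, 3.137, -0.0]
ft_force: [-0.5, 0.5, -0.2]
finger_gap: 0.0006
finger_force: 0.2
```

```bash
python3 -c "
from h import *
import cv2
st()
a=vision.capture('top')
C=lambda p:np.array([(S0[0]+np.cos(A)*p[0]-np.sin(A)*p[1]),(S0[1]+np.sin(A)*p[0]+np.cos(A)*p[1]),p[2]])
for d in(75,90,105):
  t=np.radians(d);x=-.078-.088*np.cos(t);z=.06+.088*np.sin(t)
  print(d,((proj('top',[C((x,-.063,z)),C((x,-.207,z))])-[230,140])*6).round(),((proj('scene',[C((x,-.063,z)),C((x,-.207,z))])-[220,110])*6).round())
b=vision.capture('scene')
cv2.imwrite('pics/v4.png',cv2.resize(np.vstack([a[140:185,230:340,::-1],b[110:165,220:330,::-1]]),None,fx=6,fy=6,interpolation=cv2.INTER_CUBIC))"
```

```text
t 12.02 station mm [ -94.8 -134. ] z 110.7 F [-0.5  0.5 -0.2] gap 0.0006448475705331397
[[-1.    -0.001  0.001]
 [-0.001  1.    -0.   ]
 [-0.001 -0.    -1.   ]]
75 [[203. 258.]
 [507. 219.]] [[263. 349.]
 [560. 444.]]
90 [[197. 210.]
 [501. 170.]] [[287. 317.]
 [581. 409.]]
105 [[190. 163.]
 [494. 124.]] [[309. 295.]
 [600. 384.]]
```

View pics/v4.png

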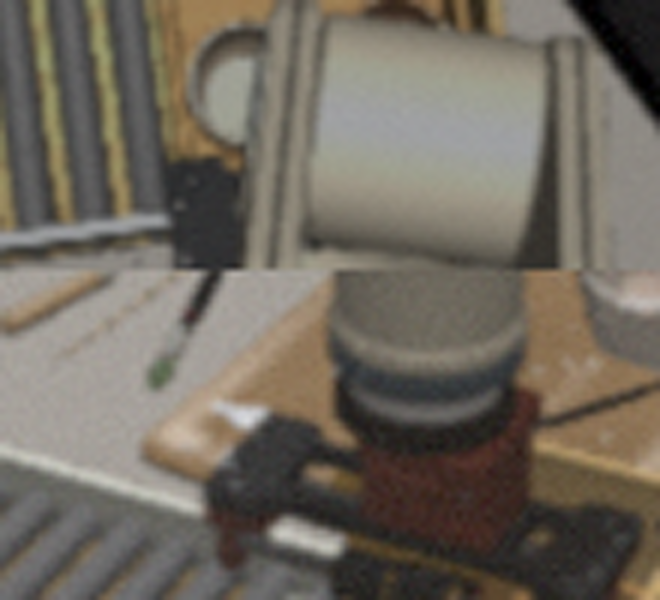

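The arm hides the screen in both views, so I'll back off, raise, and look again.

Request:
step_arm --angular '[[0,0,0],[0,0,0],[0,0,0],[0,0,0],[0,0,0],[0,0,0],[0,0,0],[0,0,0],[0,0,0],[0,0,0]]' --linear '[[5,0,0],[15,0,0],[20,0,0],[25,0,0],[20,0,0],[0,0,-35],[0,0,-40],[0,0,-40],[0,0,-35],[0,0,0]]' --gripper '[0,0,0,0,0,0,0,0,0,0]'

```text
clock: 12.95
ee_pos: [0.4397, -0.0891, 0.2672]
ee_rot: [-0.161, 3.126, -0.005]
ft_force: [1.8, -0.4, -0.6]
finger_gap: 0.0003
finger_force: 0.0
```

```bash
python3 -c "
from h import *
import cv2
st()
C=lambda p:np.array([(S0[0]+np.cos(A)*p[0]-np.sin(A)*p[1]),(S0[1]+np.sin(A)*p[0]+np.cos(A)*p[1]),p[2]])
for d in(75,80,85,90,95,100):
  t=np.radians(d);x=-.078-.088*np.cos(t);z=.06+.088*np.sin(t)
  print(d,((proj('scene',[C((x,-.063,z)),C((x,-.207,z))])-[220,110])*6).round().tolist())
b=vision.capture('scene')
cv2.imwrite('pics/v5.png',cv2.resize(b[110:205,220:350,::-1],None,fx=6,fy=6,interpolation=cv2.INTER_CUBIC))"
```

```text
t 12.95 station mm [-176.8 -135.3] z 267.2 F [ 1.8 -0.4 -0.6] gap 0.0003299557620845871
[[-1.    -0.001  0.011]
 [-0.001  1.    -0.004]
 [-0.011 -0.004 -1.   ]]
75 [[263.0, 349.0], [560.0, 444.0]]
80 [[271.0, 337.0], [567.0, 431.0]]
85 [[279.0, 326.0], [574.0, 419.0]]
90 [[287.0, 317.0], [581.0, 409.0]]
95 [[294.0, 308.0], [588.0, 399.0]]
100 [[302.0, 301.0], [594.0, 391.0]]
```

View pics/v5.png

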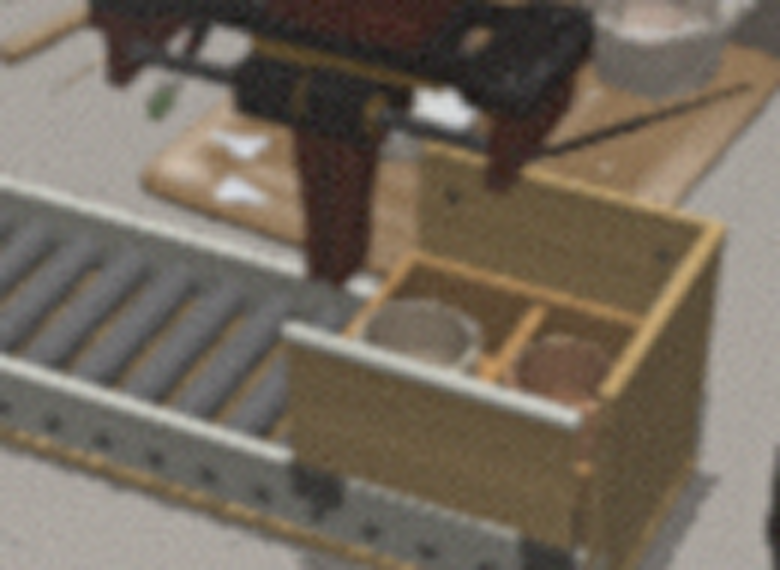

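The screen's bead runs (285,330)-(580,418), which gives about 85–88°, already within tolerance. The crate is home with both cups standing. I'll nudge the screen 3 mm further for margin, retracing the path.

Request:
step_arm --angular '[[0,0,0],[0,0,0],[0,0,0],[0,0,0],[0,0,0],[0,0,0],[0,0,0],[0,0,0],[0,0,0],[0,0,0]]' --linear '[[0,0,30],[0,0,30],[0,0,30],[0,0,30],[0,0,20],[0,0,10],[-10,0,0],[-15,0,0],[-15,0,0],[-15,0,0]]' --gripper '[0,0,0,0,0,0,0,0,0,0]'

```text
clock: 13.83
ee_pos: [0.4928, -0.0825, 0.1116]
ee_rot: [-0.162, 3.136, -0.001]
ft_force: [0.7, 0.4, -0.8]
finger_gap: 0.0002
finger_force: 0.0
```

Request:
step_arm --angular '[[0,0,0],[0,0,0],[0,0,0],[0,0,0],[0,0,0],[0,0,0],[0,0,0],[0,0,0],[0,0,0],[0,0,0]]' --linear '[[-10,0,0],[-8,0,0],[-5,0,0],[-3,0,0],[-2,0,0],[-2,0,0],[-2,0,0],[-1,0,0],[0,0,0],[0,0,0]]' --gripper '[0,0,0,0,0,0,0,0,0,0]'

```text
clock: 14.67
ee_pos: [0.5233, -0.0791, 0.1106]
ee_rot: [0.162, -3.137, -0.0]
ft_force: [-1.6, 0.0, 1.5]
finger_gap: 0.0006
finger_force: 0.9
```

```bash
python3 -c "
from h import *
st()"
```

```text
t 14.67 station mm [ -92.5 -133.9] z 110.6 F [-1.6  0.   1.5] gap 0.0005517743816834109
[[-1.    -0.001 -0.001]
 [-0.001  1.     0.   ]
 [ 0.001  0.    -1.   ]]
```

Request:
step_arm --angular '[[0,0,0],[0,0,0],[0,0,0],[0,0,0],[0,0,0],[0,0,0],[0,0,0],[0,0,0],[0,0,0],[0,0,0]]' --linear '[[5,0,0],[15,0,0],[20,0,0],[25,0,0],[20,0,0],[0,0,-35],[0,0,-40],[0,0,-40],[0,0,-35],[0,0,0]]' --gripper '[0,0,0,0,0,0,0,0,0,0]'

```text
clock: 15.5
ee_pos: [0.4427, -0.0888, 0.2673]
ee_rot: [-0.161, 3.126, -0.005]
ft_force: [1.5, -0.5, 0.1]
finger_gap: 0.0006
finger_force: 0.0
```

```bash
python3 -c "
from h import *
import cv2
st()
b=vision.capture('scene')
cv2.imwrite('pics/v6.png',cv2.resize(b[110:205,220:350,::-1],None,fx=6,fy=6,interpolation=cv2.INTER_CUBIC))"
```

```text
t 15.5 station mm [-173.7 -135.3] z 267.3 F [ 1.5 -0.5  0.1] gap 0.0005515682560556819
[[-1.    -0.001  0.012]
 [-0.001  1.    -0.004]
 [-0.012 -0.004 -1.   ]]
```

View pics/v6.png

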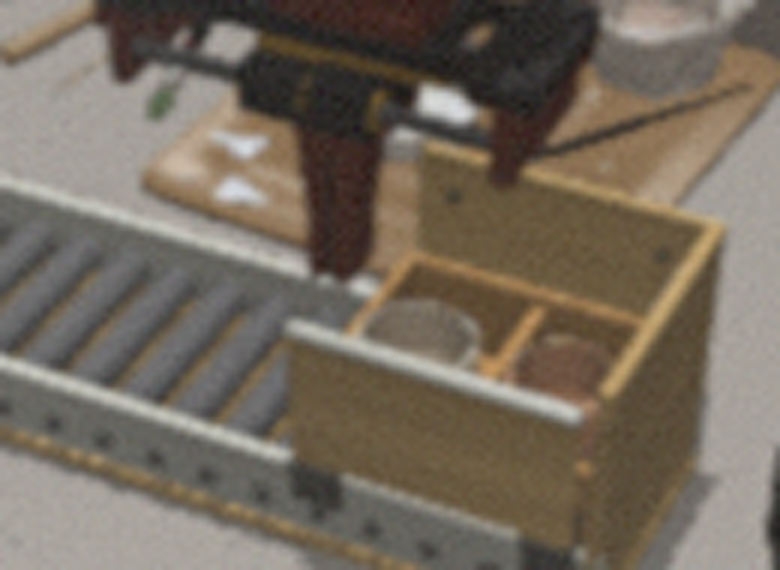

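The screen now stands essentially upright, with its bead at (288,327)-(580,414). The crate is home, the cups stand and the arm is clear, so I'm handing in.

```bash
python3 -c "
from bench import env
print(env.job_done())"
```

```text
the job is handed in; nothing more can be done
None
```

I handed the job in at about 15.5 s; the hand-in call gave no verdict. The crate is home against the end wall with both cups standing, the screen is within a few degrees of upright by camera, and the arm never went near the coil pot or the stamp.

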